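Open the painter's colour case

ROBOT

A 6-joint arm with a two-finger parallel gripper is mounted at the origin on the work surface. World frame = base frame: x ahead of the robot, y to its left, z up, the work surface at z = 0. Lengths are in mm, angles in rad, forces in N, time in s.
With the tool pointing down it reaches from about 350 to 975 mm from the base axis. Payload 7.1 kg.
Tool frame: the origin (TCP) lies at the very end of the fingers, on their centre line; the grasp point (between the pads) lies 19 mm behind it (ctrl.pinch_z is the distance from the TCP to the grasp point, in mm); z points along the fingers, y is the direction in which the jaws open and shut (so a half turn about z gives the same grasp; the last joint's range is limited). The gripper opens to 88 mm and grips with 3 to 60 N. Pads are 20 mm wide; open, the fingers measure 115 mm over their backs; the gripper's body (75 mm by 178 mm) begins 61 mm behind the grasp point.
Start: joints at [1.139, 0.423, 1.63, -0, 1.089, -0.019], TCP at [250.702, 572.497, 222.675] pointing down, gripper open.
Joint ranges: [-3, 3], [-0.9, 2.11], [0.09, 2.58], [-1.31, 4.45], [0.11, 2.69], [-2.54, 2.54]. Speed limits (rad/s): [2.39, 2.39, 3.01, 3.14, 3.14, 3.14].

INTERFACE

Orientations are given as a rotation vector (axis times angle).
In Python, from workcell import ctrl gives the robot as it stands.
- The arm moves only by the shell command python3 -m inch 'ROWS' [OPENING]. ROWS is JSON, a list of rows, each an object with "xyz": the shift along the tool's x, y, z in cm, a list of three; "spin": the turn about the tool's z in degrees. A call has 1 to 20 rows; each row is the pose to reach, as a shift and turn from the pose measured when the call began, along the tool's axes at that moment; what a row does not reach only later rows make up. A row lasts 1/10 s, in which the tool goes at most 50 mm and 8.59 degrees, less where a joint would pass 70% of its speed; a pose out of reach is approached as far as the arm can. A call with a gripper value outside its range is refused whole. OPENING is the closure, from 0 (fully open) to 1 (shut), set as the call begins (- or left out, the last holds). The fingers move at their own pace and stop on an object; the grip force is fixed at half the most. Time passes only in rows, so rows that repeat a pose let the fingers close. It gives the time, the measured TCP pose, the force and the opening at its end, in the units of the state.
- ctrl.get_obs(): the state, without advancing time (a new reading comes with each control period).
- ctrl.get_image(name): name is "scene" or "top"; returns the picture (384x512x3 uint8, red, green, blue); there is no depth.
- ctrl.camera_info(name): a dict with "camera_matrix" (3x3 intrinsics, pixels), "R" (3x3) and "t" (3): a world point X has camera coordinates R X + t. Camera axes: x right, y down, z forward; pixel columns grow to the right and rows downward; lengths in mm; the calibration is good to about 2 mm. A picture is of the moment at which its call begins. camera_info takes no time and is no camera call.
- ctrl.close_job(): hands the job in, once; it reports no verdict.
The state is a dict: "t": time; "qpos": joint angles; "qvel": joint speeds; "joint_torque": joint torques, N m; "ee_pos": TCP position; "orientation": TCP orientation; "ft_force": force on the tool from outside, world axes, zero at the start; "moment": the same for the moment, N m; "width": finger opening in mm.
Only numpy, scipy, OpenCV 4.12 (cv2) and the standard library are available. Lean on these libraries where they do the work, as an engineer would, in place of code of your own. Each camera call takes 0.05 s, during which the arm holds its last target. There are 200 camera calls.

TASK

Open the wooden colour case for the painter: pull the steel toggle latch on its front all the way over so that its loop comes off the keeper, then lift the lid and push it right back until it leans on its stop. Go gently: never press on the case or its latch with more than 35 N, don't fling the lid or let it slam, and leave the pots and the bottle alone.

Things in the scene. Friction and masses are not known exactly. Their poses are not given: they have to be found in the camera images.
- case: Beech colour case fixed on the table, 280 mm wide (y), 150 deep (x), 150 high: body 75 mm, hollow lid 75 mm, walls 8 mm. Origin: centre of its underside; x to its back, y to its left end, z up. It stands side-on to the robot, its front looking to the robot's right (world -y, within 0.4 rad). The front face, with the latch in its middle, is 75 mm ahead (-x) of the origin; the seam is 75 mm up. Carrying handle on the right end (-y).
- lid (a joint): Lid angle, rad: 0 shut, 1.75 leaning back on its stop (100 degrees). Hinge along the top back edge of the body. Lid 0.45 to 0.65 kg; lifting it at a rail takes about 5 N. A friction hinge: let go low, the lid falls shut; let go near upright it may stay there, short of its stop, so it has to be pushed home.
- lid_hinge (a point): Middle of the lid's hinge line: 75 mm behind the case's origin and 75 mm up. Turns with the lid; with the lid shut its axes are those of the case. The lid opens about +y of this frame.
- lever (a joint): Latch lever on the lid, rad: 0 latched, standing up along the lid's front; grows as the tip is pulled out (case -x), then down; stop at 2.88, hanging. Over-centre: to about 0.4 it resists with 3 N at the tip and springs back if let go; then it pulls itself on to about 1.3; at 1.6 to 1.8 the loop comes off; from there the lever falls open by its weight.
- lever_tip (a point): Middle of the rolled edge (6 mm thick, 34 mm wide along y) at the lever's free end. Latched: 152 mm up, 2 mm above the lid's top, flared to 37 mm in front of the lid's face. The gap behind it, open from above and the sides, takes a finger: 34 mm deep at the tip, 26 mm deep 12 mm below it, 13 mm deep 34 mm below it. Turns with the lever.
- lever_pin (a point): Middle of the pin (along the case's y) on which the 30 mm wide, 3 mm thick steel lever turns: on the lid, 15 mm in front of its face, 84 mm above the table while the lid is shut. Latched, the tip is 68 mm above and 22 mm in front of the pin.
- loop_bar (a point): Middle of the cross bar (6 mm thick, 42 mm long along y) at the lower end of the loop of two spring rods that hangs on the lever. Latched it is hooked under the keeper, on keeper; when the lever is over, it drops and a light spring swings it forward, 40 to 60 mm from the keeper.
- keeper (a point): Seat of the cross bar in the steel hook (34 mm wide, mouth downward) on the front of the case, below the seam: 40 mm above the table, 10 mm in front of the face.
- rail_left (a point): Middle of the outer lower edge of the left (+y) dark wooden lift rail on the lid's lower front edge: 90 mm long, 16 mm proud of the face, 10 mm thick, underside at the seam (75.5 mm up), centre 90 mm left of the latch. Below it the body's face is plain, so a finger can push it up from beneath. Turns with the lid.
- rail_right (a point): The same point of the right (-y) lift rail, 90 mm right of the latch.
- pot_a: White pot of gold paint, 74 mm across, 43 mm high, loose, behind the case. Origin: centre of its underside.
- pot_b: A second such pot, also behind the case. Origin: centre of its underside.
- bottle: White bottle with red cap, 48 mm across, 130 mm high, loose, beyond the case's right end (-y of the case). Origin: centre of its underside.

How it is judged (in metres and radians):
On the way, in this order (a step that is already met when the one before it is completed fails the run):
1. the latch is open: the loop's bar is more than 20 mm from the keeper, with the lid still shut (distance between loop_bar and keeper above 0.02 m and value of joint lid below 0.06 rad), for 0.2 s.
2. the lid is lifted past 0.6 rad (value of joint lid above 0.6 rad), for 0.1 s.
At the end, for the whole second after the job is handed in: The loop is off the keeper and the lid leans back at 1.65 rad or more (its stop is at 1.75), at rest (value of joint lid above 1.65 rad and velocity of joint lid between -0.05 and 0.05 rad/s and distance between loop_bar and keeper above 0.02 m); the robot touches nothing.
It fails at once if the case, its lid or its latch was pressed with more than 35 N (contact force between any of the arm, the fingers and case above 35 N).
It fails at once if the lid was flung open or slammed (faster than 2.5 rad/s) (velocity of joint lid above 2.5 rad/s or velocity of joint lid below -2.5 rad/s).
It fails at once if a pot or the bottle was shifted by more than 15 mm or tipped (distance of any of pot_a, pot_b, bottle from where it was at the start of the episode above 0.015 m or angle between any of pot_a, pot_b, bottle's own z axis and vertical above 0.3 rad).
It also fails if it takes over 64 s, if anything falls off the work surface, if the arm or the gripper's body presses on something with over 40 N, if the wrist force passes 120 N, or if a joint passes its speed limit or range.

## Working session

There is one attempt and no reset: what is moved stays moved. The work goes in short steps, Python scripts to look and compute and a shell command to move; the robot and the scene stay as the last step left them, time stands still between calls to the robot, and variables do not carry over. Pictures are saved under pics/ and viewed, about 8 in all and at most 12, crops included, and the job is handed in when it is done.

```bash
mkdir -p pics; ls; python3 - <<'E'
from workcell import ctrl
import cv2,numpy as np
for n in("scene","top"):
    im=ctrl.get_image(n); cv2.imwrite(f"pics/{n}0.png",im[:,:,::-1])
    c=ctrl.camera_info(n); R=np.array(c["R"]);print(n,np.round(c["camera_matrix"],1).tolist(),R.round(3).tolist(),np.round(-R.T@np.array(c["t"]),0))
print(ctrl.get_obs())
E
```

```text
pics
scene [[357.2, 0.0, 259.0], [0.0, 357.2, 191.5], [0.0, 0.0, 1.0]] [[0.788, 0.616, 0.006], [0.458, -0.579, -0.675], [-0.412, 0.534, -0.738]] [ 872. -251.  581.]
top [[428.8, 0.0, 255.2], [0.0, 428.8, 185.2], [0.0, 0.0, 1.0]] [[0.021, -0.999, 0.028], [-0.995, -0.024, -0.101], [0.101, -0.026, -0.995]] [ 509.  117. 1103.]
{'t': 0.1, 'qpos': array([ 1.13903170e+00,  4.23745290e-01,  1.63058746e+00, -1.63358284e-05,
        1.08857875e+00, -1.89908515e-02]), 'qvel': array([-0.00262271, -0.00272872, -0.0006036 ,  0.00088741,  0.00069522,
        0.00058002]), 'joint_torque': array([ 1.03571565e-03, -5.45620000e+01, -2.74326074e+01,  6.46646298e-02,
        1.87615596e-02, -1.16525976e-05]), 'ee_pos': array([250.49312809, 572.07972447, 222.00162805]), 'orientation': array([-6.43720981e-01, -3.07464802e+00,  2.02413780e-03]), 'ft_force': array([-0.41117464,  0.3282363 , -0.17998501]), 'moment': array([0.0429606 , 0.00906672, 0.01724498]), 'width': 87.85382065176998}
```

View pics/scene0.png

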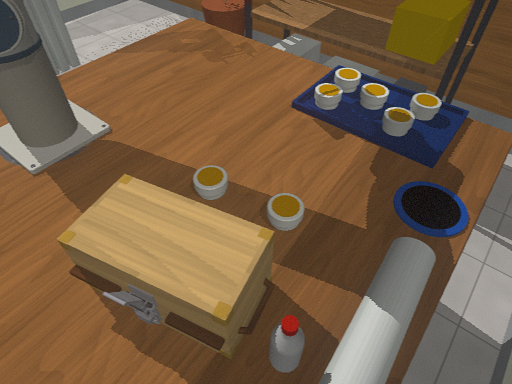

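View pics/top0.png

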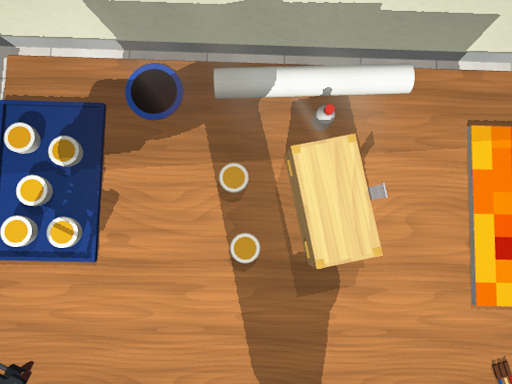

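The scene view shows the shut case with latch at about (135,302), pots at (210,182) and (285,211), bottle at (287,345). The top view shows the lid at (288–382,134–268), lever tip at about (380,191), pots (234,178) and (245,248), bottle (326,113).

```bash
cat > h.py <<'E'
from workcell import ctrl
import cv2,numpy as np
def ray(n,uv,z):
    c=ctrl.camera_info(n);R=np.array(c["R"]);t=np.array(c["t"]).ravel();C=-R.T@t
    d=R.T@np.linalg.solve(np.array(c["camera_matrix"]),[uv[0],uv[1],1.]);return C+d*(z-C[2])/d[2]
def proj(n,X):
    c=ctrl.camera_info(n);p=np.array(c["camera_matrix"])@(np.array(c["R"])@np.asarray(X,float)+np.array(c["t"]).ravel());return p[:2]/p[2]
E
python3 - <<'E'
from h import *
a=cv2.imread("pics/top0.png")[120:280,270:400]; b=cv2.imread("pics/scene0.png")[165:365,50:285]
a=cv2.resize(a,None,fx=3,fy=3,interpolation=cv2.INTER_CUBIC);b=cv2.resize(b,None,fx=1.7,fy=1.7,interpolation=cv2.INTER_CUBIC)
o=np.zeros((480,a.shape[1]+b.shape[1],3),np.uint8);o[:a.shape[0],:a.shape[1]]=a;o[:b.shape[0],a.shape[1]:]=b
cv2.imwrite("pics/z.png",o);print(o.shape)
for n,P in(("top",[(355,134),(288,147),(317,268),(382,255)]),("scene",[(222,315),(273,235),(126,177),(60,238)])):
    q=np.array([ray(n,p,150) for p in P]);print(q.round(0),[round(np.linalg.norm(q[i]-q[i-1])) for i in range(4)])
print(ray("top",(386,191),152),ray("top",(326,110),130),ray("top",(234,178),43),ray("top",(245,248),43))
E
```

```text
(480, 790, 3)
[[ 728. -133.  150.]
 [ 694.   19.  150.]
 [ 426.  -48.  150.]
 [ 457. -193.  150.]] [278, 156, 277, 148]
[[ 724. -131.  150.]
 [ 701.    6.  150.]
 [ 435.  -52.  150.]
 [ 461. -190.  150.]] [269, 138, 273, 141]
[ 599.2668562  -202.43092422  152.        ] [787.87310943 -70.44372268 130.        ] [633.16608067 141.89037795  43.        ] [461.3958534 110.5250427  43.       ]
```

View pics/z.png

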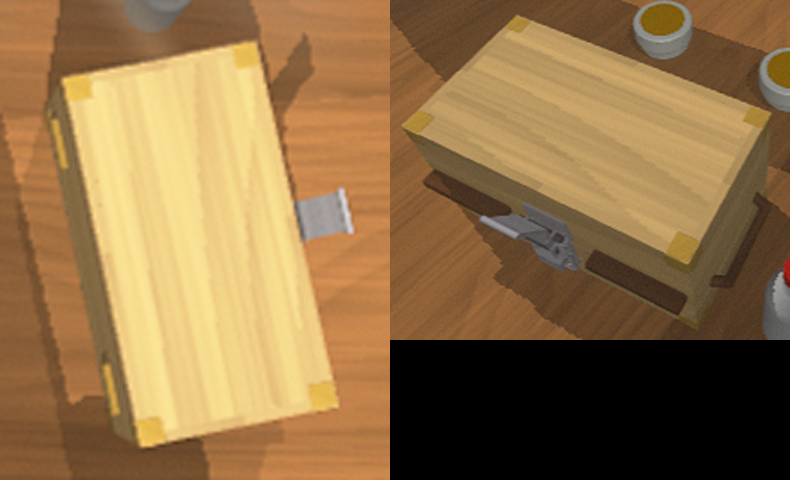

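The zoom shows lid-top corners in the top view at (291,146), (356,134), (383,255), (317,269), lever tip at (386,191). In the scene view corners are at (228,319), (273.5,233), (128,175), (58,238.5).

```bash
python3 - <<'E'
from h import *
Q=[]
for n,P in(("top",[(356,134),(291.3,146),(317.3,268.7),(382.7,255.3)]),("scene",[(228.2,319),(273.5,233.2),(128.2,175),(58.2,238.5)])):
    q=np.array([ray(n,p,150) for p in P]);Q.append(q);print(q.round(0).tolist(),[round(np.linalg.norm(q[i]-q[i-1])) for i in range(4)],q.mean(0))
q=(Q[0]+Q[1])/2
ex=(q[1]+q[2]-q[0]-q[3]);ex/=np.linalg.norm(ex);ey=q[2]+q[3]-q[0]-q[1];ey/=np.linalg.norm(ey)
o=q.mean(0)
a=np.arctan2(ex[1],ex[0]);b=np.arctan2(-ey[0],ey[1]);print(a,b)
a=(a+2*b)/3
R=np.array([[np.cos(a),-np.sin(a),0],[np.sin(a),np.cos(a),0],[0,0,1]])
T=lambda p:np.array([o[0],o[1],0])+R@np.array(p,float)
print("yaw",a,"o",o)
for k,p in dict(tip=(-112,0,152),pin=(-90,0,84),rl=(-91,90,75.5),rr=(-91,-90,75.5),hinge=(75,0,75)).items():print(k,T(p).round(1),proj("top",T(p)).round(1),proj("scene",T(p)).round(1))
ob=ctrl.get_obs();from scipy.spatial.transform import Rotation as Ro
print(Ro.from_rotvec(ob["orientation"]).as_matrix().round(3))
E
```

```text
[[728.0, -135.0, 150.0], [697.0, 12.0, 150.0], [424.0, -49.0, 150.0], [456.0, -194.0, 150.0]] [278, 151, 279, 149] [576.27207854 -91.70210334 150.        ]
[[733.0, -130.0, 150.0], [700.0, 9.0, 150.0], [434.0, -47.0, 150.0], [460.0, -192.0, 150.0]] [280, 143, 272, 148] [581.74333062 -89.95559859 150.        ]
1.780437146369981 1.7868473657001926
yaw 1.7847106259234555 o [579.00770458 -90.82885096 150.        ]
tip [ 602.8 -200.3  152. ] [385.  189.4] [114.3 299.1]
pin [ 598.1 -178.8   84. ] [366.8 193.7] [138.4 307.5]
rl [ 510.4 -198.9   75.5] [374.3 230.6] [ 92.4 286. ]
rr [ 686.3 -160.6   75.5] [358.3 157.8] [191.3 337.8]
hinge [563.1 -17.5  75. ] [299.3 207. ] [200.  228.6]
[[-0.916  0.401 -0.001]
 [ 0.401  0.916 -0.001]
 [ 0.    -0.001 -1.   ]]
```

```bash
cat >> h.py <<'E'
from scipy.spatial.transform import Rotation as Ro
YAW=1.7847;O=np.array([577.5,-91.5,0.]);RC=Ro.from_euler("z",YAW).as_matrix()
W=lambda p:O+RC@np.array(p,float)
def state():
    o=ctrl.get_obs();R=Ro.from_rotvec(o["orientation"]).as_matrix();p=np.array(o["ee_pos"])
    print("t %.1f"%o["t"],"ee",p.round(1),"case",(RC.T@(p-O)).round(1),"F",np.round(o["ft_force"],1),"Fc",(RC.T@np.array(o["ft_force"])).round(1),"w %.1f"%o["width"],"q",np.round(o["qpos"],2));return p,R
def go(pc,ydir=None):
    """pc: TCP target in case frame; ydir: wanted tool y in case frame"""
    p,R=state();d=R.T@(W(pc)-p)/10;print("target",W(pc).round(1),"xyz cm",d.round(2))
    if ydir is not None:
        y=R.T@(RC@np.array(ydir,float));print("spin deg",np.degrees(np.arctan2(-y[0],y[1])).round(1))
E
python3 -c "
from h import *
go((-139,0,215),(-1,0,0))"
```

```text
t 0.1 ee [250.5 572.1 222. ] case [717.9 178.7 222. ] F [-0.4  0.3 -0.2] Fc [ 0.4  0.3 -0.2] w 87.9 q [ 1.14  0.42  1.63 -0.    1.09 -0.02]
target [ 607.  -227.3  215. ] xyz cm [-64.73 -58.92   0.78]
spin deg 144.1
```

```bash
python3 -m inch '[{"xyz":[-2,-2,0],"spin":5},{"xyz":[-5,-5,0],"spin":12},{"xyz":[-8,-7.5,0],"spin":19},{"xyz":[-11.5,-10.5,0],"spin":26},{"xyz":[-15,-14,0],"spin":33},{"xyz":[-18.5,-17,0],"spin":41},{"xyz":[-22,-20,0],"spin":49},{"xyz":[-25.5,-23,0],"spin":57},{"xyz":[-29,-26.5,0],"spin":65},{"xyz":[-32.5,-29.5,0],"spin":72},{"xyz":[-36,-33,0],"spin":80},{"xyz":[-39.5,-36,0],"spin":88},{"xyz":[-43,-39,0],"spin":96},{"xyz":[-46.5,-42.5,0],"spin":104},{"xyz":[-50,-45.5,0],"spin":112},{"xyz":[-53.5,-48.5,0],"spin":120},{"xyz":[-57,-52,0],"spin":128},{"xyz":[-60,-55,0],"spin":134},{"xyz":[-62.5,-57,0.4],"spin":139},{"xyz":[-64,-58.3,0.7],"spin":142}]' 0; python3 -c "
from h import *
go((-139,0,200),(-1,0,0))"
```

```text
t: 2.1
ee_pos: [603.4, -221.2, 215.1]
orientation: [3.117, 0.384, -0.001]
ft_force: [0.1, 0.4, -0.4]
width: 87.9
t 2.1 ee [ 603.4 -221.2  215.1] case [-132.2    2.2  215.1] F [ 0.1  0.4 -0.4] Fc [ 0.3 -0.2 -0.4] w 87.9 q [-0.37  0.46  1.59 -0.    1.09  0.96]
target [ 607.  -227.3  200. ] xyz cm [0.21 0.68 1.51]
spin deg 1.8
```

```bash
python3 -m inch '[{"xyz":[0.1,0.3,0.6],"spin":1},{"xyz":[0.2,0.7,1.2],"spin":1.8},{"xyz":[0.2,0.7,1.5],"spin":1.8},{"xyz":[0.2,0.7,1.5],"spin":1.8}]'; python3 -c "
from h import *
go((-139,0,142),(-1,0,0))
b=ctrl.get_image('scene')[150:350,30:280,::-1];a=ctrl.get_image('top')[120:280,300:450,::-1]
b=cv2.resize(b,(500,400),interpolation=3);a=cv2.resize(a,(300,320),interpolation=3)
o=np.zeros((400,800,3),np.uint8);o[:,:500]=b;o[:320,500:]=a;cv2.imwrite('pics/h1.png',o)"
```

```text
t: 2.5
ee_pos: [606.3, -226.3, 199.3]
orientation: [3.123, 0.338, -0.004]
ft_force: [-0.2, 0.5, -0.3]
width: 87.4
t 2.5 ee [ 606.3 -226.3  199.3] case [-137.9    0.5  199.3] F [-0.2  0.5 -0.3] Fc [ 0.5  0.1 -0.3] w 87.4 q [-0.38  0.48  1.59 -0.    1.07  0.98]
target [ 607.  -227.3  142. ] xyz cm [0.06 0.11 5.73]
spin deg 0.1
```

View pics/h1.png

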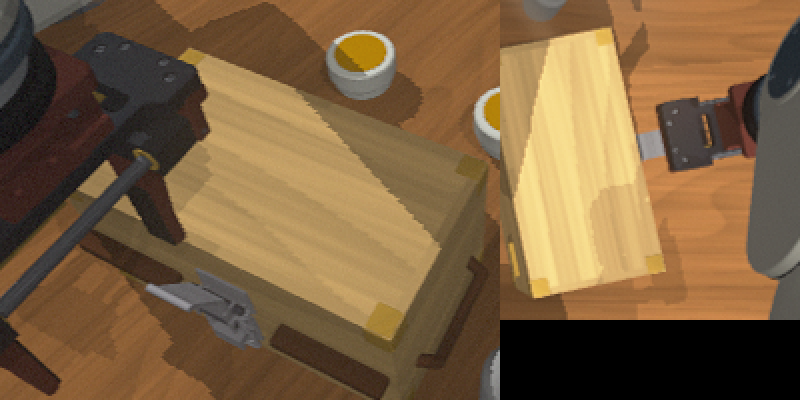

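The picture shows the inner finger hovering above and just behind the lever tip (finger end at crop (175,243), rolled edge at (165,300)). It is descending on the gap.

```bash
python3 -m inch '[{"xyz":[0.06,0.1,0.8]},{"xyz":[0.06,0.1,1.6]},{"xyz":[0.06,0.1,2.4]},{"xyz":[0.06,0.1,3.2]},{"xyz":[0.06,0.1,3.8]},{"xyz":[0.06,0.1,4.2]},{"xyz":[0.06,0.1,4.6]},{"xyz":[0.06,0.1,4.8]},{"xyz":[0.06,0.1,5.0]},{"xyz":[0.06,0.1,5.2]},{"xyz":[0.06,0.1,5.4]},{"xyz":[0.06,0.1,5.6]},{"xyz":[0.06,0.1,5.7]},{"xyz":[0.06,0.1,5.7]}]'; python3 -c "
from h import *
go((-139,0,142),(-1,0,0))
b=ctrl.get_image('scene')[220:340,60:210,::-1]
cv2.imwrite('pics/h2.png',cv2.resize(b,(600,480),interpolation=3))"
```

```text
t 2.6 ee [ 606.9 -226.6  200.3] case [-138.3   -0.   200.3] F [ 0.2 -0.  -0.7] Fc [-0.1 -0.2 -0.7] w 87.7 q [-0.38  0.48  1.59 -0.    1.07  0.98]
target [ 607.  -227.3  142. ] xyz cm [0.01 0.07 5.83]
spin deg 0.1$[0]: bad value
```

View pics/h2.png

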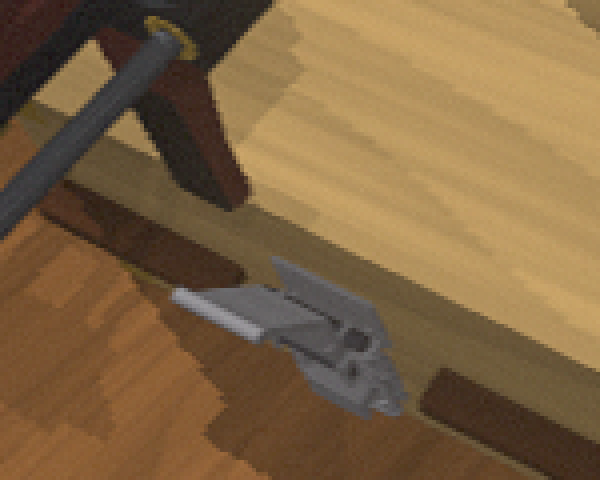

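The move was refused because "spin" is mandatory. The picture gives the rolled edge centre at pixel (115,298.5), and I predicted (114,299), so they agree.

```bash
python3 -m inch '[{"xyz":[0,0.05,0.8],"spin":0},{"xyz":[0,0.05,1.6],"spin":0},{"xyz":[0,0.05,2.4],"spin":0},{"xyz":[0,0.05,3.2],"spin":0},{"xyz":[0,0.05,3.8],"spin":0},{"xyz":[0,0.05,4.2],"spin":0},{"xyz":[0,0.05,4.6],"spin":0},{"xyz":[0,0.05,4.8],"spin":0},{"xyz":[0,0.05,5.0],"spin":0},{"xyz":[0,0.05,5.2],"spin":0},{"xyz":[0,0.05,5.4],"spin":0},{"xyz":[0,0.05,5.6],"spin":0},{"xyz":[0,0.05,5.8],"spin":0},{"xyz":[0,0.05,5.8],"spin":0}]'; python3 -c "
from h import *
go((-139,0,142),(-1,0,0))
b=ctrl.get_image('scene')[220:340,60:210,::-1]
cv2.imwrite('pics/h3.png',cv2.resize(b,(600,480),interpolation=3))"
```

```text
t: 4.05
ee_pos: [606.9, -227.3, 142.2]
orientation: [3.122, 0.337, -0.002]
ft_force: [0.6, -0.1, -0.4]
width: 87.9
t 4.0 ee [ 606.9 -227.3  142.2] case [-138.9    0.   142.2] F [ 0.6 -0.1 -0.4] Fc [-0.3 -0.6 -0.4] w 87.9 q [-0.38  0.55  1.63 -0.    0.96  0.98]
target [ 607.  -227.3  142. ] xyz cm [0.   0.01 0.02]
spin deg 0.1
```

View pics/h3.png

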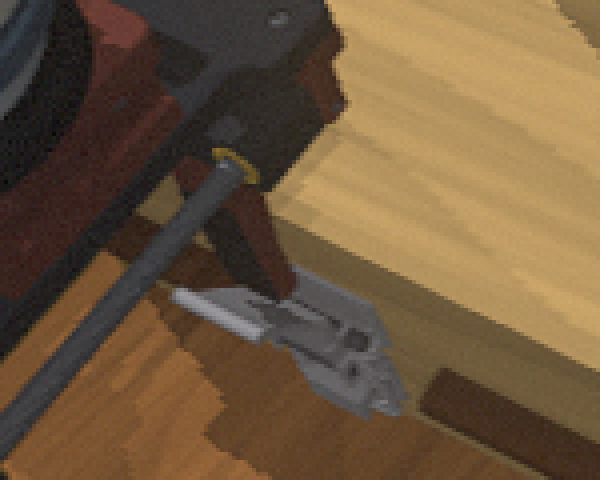

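The finger sits in the gap, touching nothing. I'll pull outward (tool +y) while descending.

```bash
python3 -m inch '[{"xyz":[0,0.3,0.1],"spin":0},{"xyz":[0,0.6,0.2],"spin":0},{"xyz":[0,0.9,0.3],"spin":0},{"xyz":[0,1.2,0.4],"spin":0},{"xyz":[0,1.5,0.6],"spin":0},{"xyz":[0,1.8,0.8],"spin":0},{"xyz":[0,2.0,0.9],"spin":0}]';  python3 -m inch '[{"xyz":[0,0.3,0.15],"spin":0},{"xyz":[0,0.6,0.3],"spin":0},{"xyz":[0,0.9,0.5],"spin":0},{"xyz":[0,1.2,0.7],"spin":0},{"xyz":[0,1.5,0.9],"spin":0},{"xyz":[0,1.8,1.1],"spin":0},{"xyz":[0,2.1,1.2],"spin":0},{"xyz":[0,2.4,1.2],"spin":0},{"xyz":[0,2.4,1.2],"spin":0},{"xyz":[0,2.4,1.2],"spin":0}]'; python3 -c "
from h import *
state()
b=ctrl.get_image('scene')[220:340,60:210,::-1]
cv2.imwrite('pics/h4.png',cv2.resize(b,(600,480),interpolation=3))"
```

```text
t: 4.8
ee_pos: [611.6, -247.5, 133.2]
orientation: [3.122, 0.337, -0.0]
ft_force: [-0.6, 0.1, 2.4]
width: 88.2
t: 5.8
ee_pos: [616.7, -271.0, 121.4]
orientation: [3.122, 0.337, -0.0]
ft_force: [-0.1, -0.3, 0.3]
width: 88.0
t 5.8 ee [ 616.7 -271.   121.4] case [-183.8   -0.2  121.4] F [-0.1 -0.3  0.3] Fc [-0.2  0.1  0.3] w 88.0 q [-0.43  0.61  1.58 -0.    0.95  0.93]
```

View pics/h4.png

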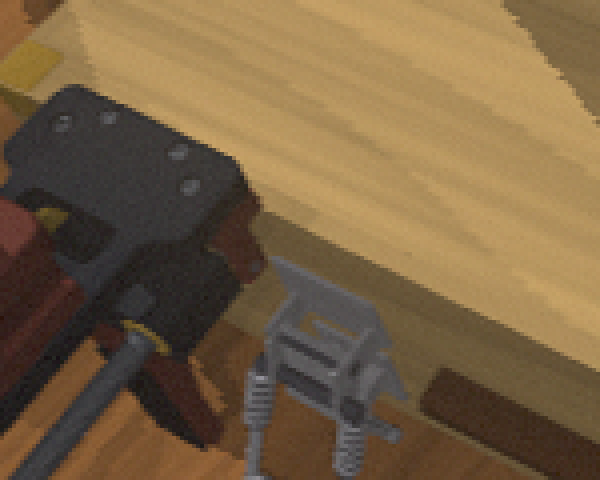

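The lever has gone over out of the upright position and the rods now point down and forward. A wider look below that crop will show the loop.

```bash
python3 -m inch '[{"xyz":[0,0.0,-1],"spin":0},{"xyz":[0,0,-3],"spin":0},{"xyz":[0,0,-6],"spin":0},{"xyz":[0,0,-9],"spin":0},{"xyz":[0,0,-11],"spin":0},{"xyz":[0,0,-12],"spin":0}]'; python3 -c "
from h import *
b=ctrl.get_image('scene')[260:384,60:215,::-1]
cv2.imwrite('pics/h5.png',cv2.resize(b,(775,620)[:2],interpolation=3)[:600])"
```

```text
t: 6.45
ee_pos: [617.7, -271.0, 244.7]
orientation: [3.119, 0.337, 0.005]
ft_force: [-0.2, -0.2, -0.6]
width: 87.9
```

View pics/h5.png

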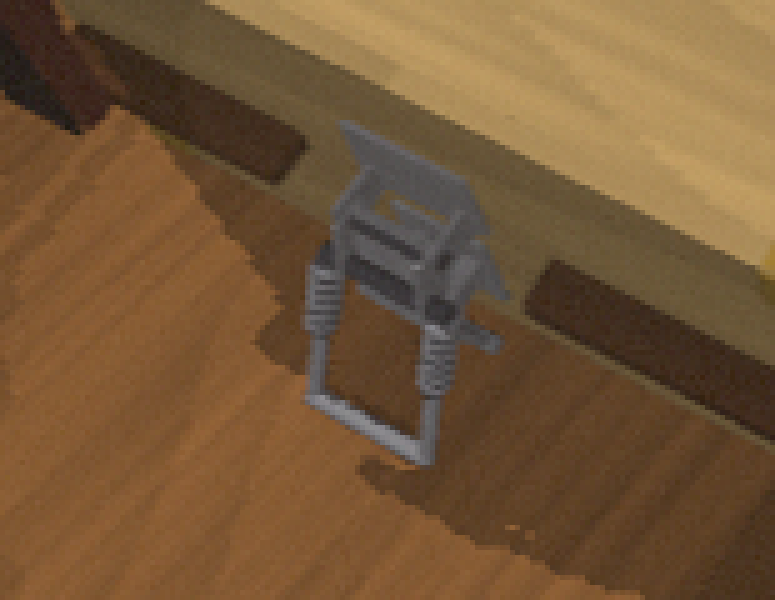

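The loop hangs swung forward with its bar at pixel (134,346), well off the keeper, and the lever is down. The tool can only point down, so I'll open the lid with the closed fingertips. They press on the upper front face and follow the arc about the hinge, where pushing back and up both give an opening torque.

```bash
python3 -m inch '[{"xyz":[0,0.3,0],"spin":-8},{"xyz":[0,0.3,0],"spin":-16},{"xyz":[0,0.3,0],"spin":-24},{"xyz":[0,0.3,0],"spin":-32},{"xyz":[0,0.3,0],"spin":-40},{"xyz":[0,0.3,0],"spin":-48},{"xyz":[0,0.3,0],"spin":-56},{"xyz":[0,0.3,0],"spin":-64},{"xyz":[0,0.3,0],"spin":-72},{"xyz":[0,0.3,0],"spin":-80},{"xyz":[0,0.3,0],"spin":-86},{"xyz":[0,0.3,0],"spin":-90},{"xyz":[0,0.3,0],"spin":-90}]' 1; python3 -c "
from h import *
k=W((-85,0,40));b=ray('scene',(134,346),30);print('bar(z=30 guess)',(RC.T@(b-O)).round(0))
go((-100,0,137),(0,1,0))"
```

```text
t: 7.8
ee_pos: [618.1, -273.8, 244.2]
orientation: [1.967, 2.444, -0.001]
ft_force: [-1.0, 1.1, 0.3]
width: 0.3
bar(z=30 guess) [-127.   -7.   30.]
t 7.8 ee [ 618.1 -273.8  244.2] case [-186.8   -1.   244.2] F [-1.   1.1  0.3] Fc [1.3 0.7 0.3] w 0.3 q [-0.43  0.48  1.49 -0.    1.17 -0.65]
target [ 598.7 -189.2  137. ] xyz cm [ 8.72 -0.1  10.69]
spin deg -179.9
```

```bash
python3 -m inch '[{"xyz":[1,0,2],"spin":0},{"xyz":[2,0,4.5],"spin":0},{"xyz":[3.5,0,7],"spin":0},{"xyz":[5,0,9],"spin":0},{"xyz":[6.5,0,10.2],"spin":0},{"xyz":[7.7,0,10.7],"spin":0},{"xyz":[8.5,0,10.7],"spin":0},{"xyz":[8.9,0,10.7],"spin":0},{"xyz":[9.2,0,10.7],"spin":0},{"xyz":[9.5,0,10.7],"spin":0},{"xyz":[9.7,0,10.7],"spin":0},{"xyz":[9.9,0,10.7],"spin":0},{"xyz":[10.0,0,10.7],"spin":0},{"xyz":[10.1,0,10.7],"spin":0}]'; python3 -c "
from h import *
state()"
```

```text
t: 9.2
ee_pos: [596.8, -175.5, 136.8]
orientation: [1.967, 2.444, -0.001]
ft_force: [-0.1, 0.2, -0.5]
width: 0.6
t 9.2 ee [ 596.8 -175.5  136.8] case [-86.2  -1.  136.8] F [-0.1  0.2 -0.5] Fc [ 0.2  0.  -0.5] w 0.6 q [-0.3   0.52  1.7  -0.    0.92 -0.52]
```

Expected contact at about x = -85. I'll creep in.

```bash
for i in 1; do python3 -m inch '[{"xyz":[0.1,0,0],"spin":0},{"xyz":[0.2,0,0],"spin":0},{"xyz":[0.2,0,0],"spin":0}]'; python3 -m inch '[{"xyz":[0.1,0,0],"spin":0},{"xyz":[0.2,0,0],"spin":0},{"xyz":[0.2,0,0],"spin":0}]';  done; python3 -c "
from h import *
state()"
```

```text
t: 9.5
ee_pos: [596.3, -173.5, 136.8]
orientation: [1.967, 2.444, -0.001]
ft_force: [0.1, 0.8, -1.4]
width: 0.4
t: 9.8
ee_pos: [596.2, -172.8, 136.9]
orientation: [1.965, 2.443, -0.003]
ft_force: [1.2, -6.5, -1.4]
width: 0.4
t 9.8 ee [ 596.2 -172.8  136.9] case [-83.5  -1.  136.9] F [ 1.2 -6.5 -1.4] Fc [-6.6  0.2 -1.4] w 0.4 q [-0.3   0.52  1.7  -0.01  0.92 -0.51]
```

Contact at TCP x = -84 with about 5 N/mm stiffness. I'll start the arc with about 3 mm preload and check after 0.2 rad.

```bash
python3 -m inch '[{"xyz":[0.2,0,0],"spin":0},{"xyz":[0.4,0,-0.2],"spin":0},{"xyz":[0.5,0,-0.44],"spin":0},{"xyz":[0.6,0,-0.65],"spin":0},{"xyz":[0.7,0,-0.86],"spin":0},{"xyz":[0.85,0,-1.15],"spin":0},{"xyz":[1.0,0,-1.43],"spin":0},{"xyz":[1.2,0,-1.75],"spin":0},{"xyz":[1.4,0,-2.1],"spin":0},{"xyz":[1.6,0,-2.45],"spin":0},{"xyz":[1.82,0,-2.78],"spin":0}]'; python3 -c "
from h import *
state()
b=ctrl.get_image('scene')[150:384,30:290,::-1]
cv2.imwrite('pics/h6.png',cv2.resize(b,(650,585),interpolation=3))"
```

```text
t: 10.9
ee_pos: [592.9, -157.5, 165.5]
orientation: [1.962, 2.44, -0.006]
ft_force: [0.1, -10.4, 0.8]
width: 0.3
t 10.9 ee [ 592.9 -157.5  165.5] case [-67.7  -1.  165.5] F [  0.1 -10.4   0.8] Fc [-10.2   2.1   0.8] w 0.3 q [-0.28  0.47  1.7  -0.01  0.96 -0.49]
```

View pics/h6.png

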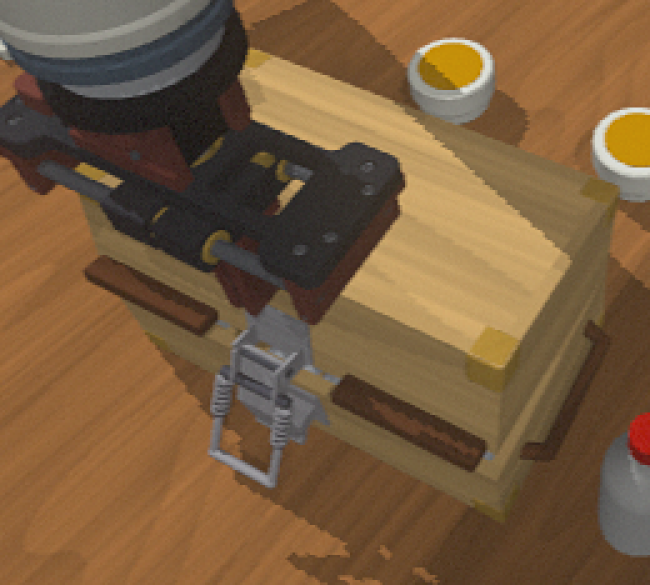

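The lid is following at about 0.2 rad, with a gap at the seam and the fingers at crop (290,310) holding without slip at 10 N. I'll continue the arc.

```bash
python3 -m inch '[{"xyz":[0.47,0,-0.21],"spin":0},{"xyz":[0.77,0,-0.57],"spin":0},{"xyz":[1.02,0,-0.88],"spin":0},{"xyz":[1.26,0,-1.19],"spin":0},{"xyz":[1.52,0,-1.49],"spin":0},{"xyz":[1.78,0,-1.79],"spin":0},{"xyz":[2.06,0,-2.07],"spin":0},{"xyz":[2.34,0,-2.35],"spin":0},{"xyz":[2.63,0,-2.62],"spin":0},{"xyz":[2.92,0,-2.89],"spin":0},{"xyz":[3.22,0,-3.15],"spin":0},{"xyz":[3.52,0,-3.4],"spin":0},{"xyz":[3.84,0,-3.64],"spin":0},{"xyz":[4.16,0,-3.87],"spin":0},{"xyz":[4.49,0,-4.1],"spin":0},{"xyz":[4.82,0,-4.32],"spin":0}]'; python3 -c "
from h import *
p,R=state();c=RC.T@(p-O)
print('dx,dz',c-[-84,0,136.9])
cv2.imwrite('pics/f7.png',ctrl.get_image('scene')[:,:,::-1])
c0=np.array(c)+[10,0,0]-[75,0,75];print('r',np.hypot(c0[0],c0[2]),'theta',np.arctan2(62,-149)-np.arctan2(c0[2],c0[0]))
p0=np.array([-149,62.]);
th0=np.arctan2(62,-149)-np.arctan2(c0[2],c0[0])
f=lambda t:np.array([np.cos(t)*p0[0]+np.sin(t)*p0[1],-np.sin(t)*p0[0]+np.cos(t)*p0[1]])
for t in np.arange(.65,1.8,.05):
  d=f(t)-f(th0)+3*np.array([np.cos(t),-np.sin(t)]);print(round(t,2),(d[0]/10).round(2),(-d[1]/10).round(2))
"
```

```text
t: 12.55
ee_pos: [582.9, -112.4, 210.5]
orientation: [1.958, 2.437, -0.009]
ft_force: [-2.6, -11.1, 9.6]
width: 0.8
t 12.6 ee [ 582.9 -112.4  210.5] case [-21.6  -0.8 210.5] F [ -2.6 -11.1   9.6] Fc [-10.3   4.9   9.6] w 0.8 q [-0.2   0.39  1.72 -0.01  1.03 -0.41]
dx,dz [62.44272285 -0.82572063 73.5512358 ]
r 160.7457604674541 theta 0.6078577627845112
0.65 0.82 -0.17
0.7 1.52 -0.55
0.75 2.23 -0.89
0.8 2.97 -1.19
0.85 3.71 -1.46
0.9 4.47 -1.69
0.95 5.24 -1.88
1.0 6.02 -2.04
1.05 6.8 -2.15
1.1 7.59 -2.22
1.15 8.39 -2.26
1.2 9.18 -2.26
1.25 9.97 -2.21
1.3 10.76 -2.13
1.35 11.54 -2.0
1.4 12.32 -1.84
1.45 13.09 -1.64
1.5 13.84 -1.4
1.55 14.59 -1.13
1.6 15.31 -0.81
1.65 16.03 -0.46
1.7 16.72 -0.08
1.75 17.39 0.34
```

```bash
python3 -m inch '[{"xyz":[0.5,0,-0.05],"spin":0},{"xyz":[0.82,0,-0.17],"spin":0},{"xyz":[1.17,0,-0.36],"spin":0},{"xyz":[1.52,0,-0.55],"spin":0},{"xyz":[1.88,0,-0.72],"spin":0},{"xyz":[2.23,0,-0.89],"spin":0},{"xyz":[2.6,0,-1.04],"spin":0},{"xyz":[2.97,0,-1.19],"spin":0},{"xyz":[3.34,0,-1.33],"spin":0},{"xyz":[3.71,0,-1.46],"spin":0},{"xyz":[4.1,0,-1.58],"spin":0},{"xyz":[4.47,0,-1.69],"spin":0},{"xyz":[4.85,0,-1.79],"spin":0},{"xyz":[5.24,0,-1.88],"spin":0},{"xyz":[5.63,0,-1.96],"spin":0},{"xyz":[6.02,0,-2.04],"spin":0}]'; python3 -c "
from h import *
p,R=state();c=RC.T@(p-O)
b=ctrl.get_image('scene')[100:340,30:290,::-1]
cv2.imwrite('pics/h8.png',cv2.resize(b,(650,600),interpolation=3))
c0=np.array(c)+[10,0,0]-[75,0,75]
p0=np.array([-149,62.]);
th0=np.arctan2(62,-149)-np.arctan2(c0[2],c0[0]);print('r',np.hypot(c0[0],c0[2]),th0)
f=lambda t:np.array([np.cos(t)*p0[0]+np.sin(t)*p0[1],-np.sin(t)*p0[0]+np.cos(t)*p0[1]])
for t in np.arange(1.,1.8,.05):
  d=f(t)-c0[[0,2]]+3*np.array([np.cos(t),-np.sin(t)]);print(round(t,2),(d[0]/10).round(2),(-d[1]/10).round(2))
"
```

```text
t: 14.2
ee_pos: [570.2, -55.1, 233.8]
orientation: [1.955, 2.434, -0.012]
ft_force: [-9.1, -9.9, 23.8]
width: 0.3
t 14.2 ee [570.2 -55.1 233.8] case [ 37.2  -0.6 233.8] F [-9.1 -9.9 23.8] Fc [-7.7 11.  23.8] w 0.3 q [-0.11  0.33  1.75 -0.02  1.05 -0.32]
r 161.18362110239676 1.0028671020092819
1.0 0.11 0.24
1.05 0.9 0.13
1.1 1.69 0.05
1.15 2.48 0.02
1.2 3.27 0.02
1.25 4.06 0.07
1.3 4.85 0.15
1.35 5.64 0.27
1.4 6.41 0.43
1.45 7.18 0.64
1.5 7.94 0.87
1.55 8.68 1.15
1.6 9.41 1.46
1.65 10.12 1.81
1.7 10.81 2.2
1.75 11.49 2.61
```

View pics/h8.png

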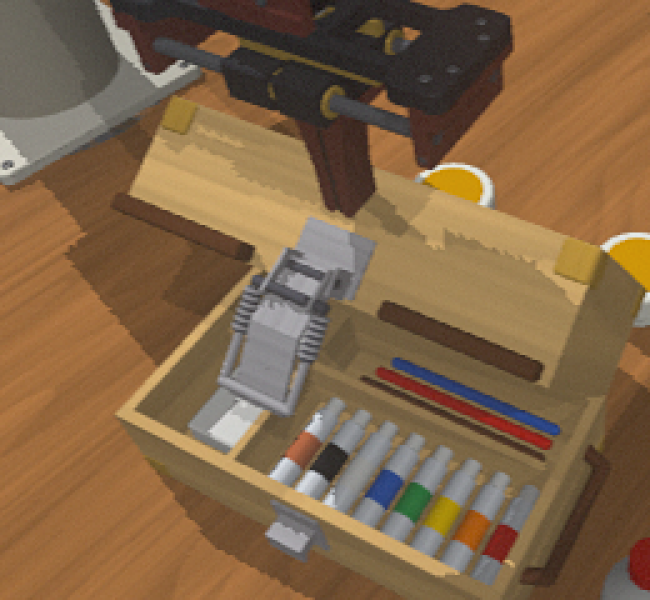

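The lid stands at about 1.0 rad with the loop and lever lying against it, fingers at crop (345,205). The force rose to 27 N, so I'll cut the preload to about 1 mm.

```bash
python3 -m inch '[{"xyz":[0.3,0,0.04],"spin":0},{"xyz":[0.6,0,0],"spin":0},{"xyz":[0.85,0,-0.04],"spin":0},{"xyz":[1.2,0,-0.08],"spin":0},{"xyz":[1.6,0,-0.12],"spin":0}]'; python3 -c "
from h import *
state()"
```

```text
t: 14.75
ee_pos: [566.9, -39.6, 236.5]
orientation: [1.954, 2.433, -0.012]
ft_force: [-4.4, -3.9, 13.9]
width: 0.3
t 14.8 ee [566.9 -39.6 236.5] case [ 53.   -0.7 236.5] F [-4.4 -3.9 13.9] Fc [-2.9  5.2 13.9] w 0.3 q [-0.08  0.32  1.75 -0.02  1.06 -0.29]
```

```bash
python3 -m inch '[{"xyz":[0.4,0,0.05],"spin":0},{"xyz":[0.8,0,0.06],"spin":0},{"xyz":[1.2,0,0.06],"spin":0},{"xyz":[1.6,0,0.06],"spin":0},{"xyz":[2.0,0,0.09],"spin":0},{"xyz":[2.4,0,0.12],"spin":0},{"xyz":[2.8,0,0.15],"spin":0},{"xyz":[3.2,0,0.18],"spin":0}]'; python3 -c "
from h import *
p,R=state();c=RC.T@(p-O);c0=np.array(c)+[10,0,0]-[75,0,75];print(np.hypot(c0[0],c0[2]),np.arctan2(62,-149)-np.arctan2(c0[2],c0[0]))"
```

```text
t: 15.55
ee_pos: [559.9, -8.2, 236.1]
orientation: [1.953, 2.432, -0.011]
ft_force: [-7.8, -1.5, 18.8]
width: 0.4
t 15.6 ee [559.9  -8.2 236.1] case [ 85.1  -0.5 236.1] F [-7.8 -1.5 18.8] Fc [ 0.2  7.9 18.8] w 0.4 q [-0.03  0.31  1.77 -0.02  1.05 -0.23]
162.32506126753 1.3007965734450322
```

```bash
python3 -m inch '[{"xyz":[0.4,0,0.08],"spin":0},{"xyz":[0.8,0,0.15],"spin":0},{"xyz":[1.2,0,0.23],"spin":0},{"xyz":[1.6,0,0.31],"spin":0},{"xyz":[2.0,0,0.41],"spin":0},{"xyz":[2.4,0,0.52],"spin":0},{"xyz":[2.8,0,0.64],"spin":0},{"xyz":[3.15,0,0.75],"spin":0},{"xyz":[3.5,0,0.88],"spin":0},{"xyz":[3.9,0,1.04],"spin":0},{"xyz":[4.3,0,1.2],"spin":0},{"xyz":[4.65,0,1.34],"spin":0}]'; python3 -c "
from h import *
p,R=state();c=RC.T@(p-O);c0=np.array(c)+[10,0,0]-[75,0,75];print(np.hypot(c0[0],c0[2]),np.arctan2(62,-149)-np.arctan2(c0[2],c0[0]))"
```

```text
t: 16.75
ee_pos: [549.3, 38.9, 223.7]
orientation: [1.955, 2.434, -0.009]
ft_force: [-11.2, 5.6, 24.5]
width: 0.3
t 16.8 ee [549.3  38.9 223.7] case [ 1.334e+02 -1.000e-01  2.237e+02] F [-11.2   5.6  24.5] Fc [ 7.9  9.8 24.5] w 0.3 q [ 0.06  0.31  1.8  -0.02  1.02 -0.15]
163.68515279594712 1.607430517745618
```

```bash
python3 -m inch '[{"xyz":[0.3,0,0.1],"spin":0},{"xyz":[0.6,0,0.22],"spin":0},{"xyz":[0.85,0,0.36],"spin":0},{"xyz":[1.1,0,0.5],"spin":0}]';python3 -c "
from h import *
p,R=state();c=RC.T@(p-O);c0=np.array(c)+[10,0,0]-[75,0,75];print(np.hypot(c0[0],c0[2]),np.arctan2(62,-149)-np.arctan2(c0[2],c0[0]))"
```

```text
t: 17.15
ee_pos: [546.9, 50.8, 219.5]
orientation: [1.957, 2.434, -0.006]
ft_force: [-6.6, 5.5, 17.6]
width: -0.0
t 17.1 ee [546.9  50.8 219.5] case [145.5  -0.3 219.5] F [-6.6  5.5 17.6] Fc [ 6.8  5.3 17.6] w -0.0 q [ 0.08  0.31  1.81 -0.02  1.01 -0.13]
165.4388469583027 1.6849866901791961
```

```bash
python3 -m inch '[{"xyz":[0.1,0,0.15],"spin":0},{"xyz":[0.2,0,0.3],"spin":0},{"xyz":[0.3,0,0.42],"spin":0},{"xyz":[0.4,0,0.54],"spin":0}]';python3 -c "
from h import *
p,R=state();c=RC.T@(p-O);x,z=c[0]-10-75,c[2]-75;print('theta',np.arctan2(x,z)+np.arcsin(149/np.hypot(x,z)))"
```

```text
t: 17.55
ee_pos: [545.6, 57.1, 216.4]
orientation: [1.96, 2.436, -0.002]
ft_force: [-14.6, 11.7, 31.8]
width: 0.4
t 17.6 ee [545.6  57.1 216.4] case [152.   -0.4 216.4] F [-14.6  11.7  31.8] Fc [14.5 11.7 31.8] w 0.4 q [ 0.09  0.32  1.81 -0.01  1.   -0.12]
theta 1.7030914681095237
```

The force jumped to about 37 N as read at the wrist, which suggests the lid reached its stop. I'm backing off upward at once, then looking.

```bash
python3 -m inch '[{"xyz":[0,0,-0.3],"spin":0},{"xyz":[0,0,-1],"spin":0},{"xyz":[0,0,-2.5],"spin":0},{"xyz":[0,0,-5],"spin":0},{"xyz":[-2,0,-7],"spin":0},{"xyz":[-6,0,-8],"spin":0},{"xyz":[-10,0,-8],"spin":0},{"xyz":[-15,0,-8],"spin":0},{"xyz":[-20,0,-8],"spin":0},{"xyz":[-24,0,-8],"spin":0},{"xyz":[-24,0,-8],"spin":0}]';python3 -c "
from h import *
state()
for th in (1.55,1.65,1.75):
  for y in (-140,140):
    r=np.array([[np.cos(th),0,np.sin(th)],[0,1,0],[-np.sin(th),0,np.cos(th)]]);print(th,y,'front-bottom',[proj(n,W(np.array([75,0,75])+r@np.array([-150,y,0]))).round(1) for n in ('scene','top')],'front-top',[proj(n,W(np.array([75,0,75])+r@np.array([-150,y,75]))).round(1) for n in ('scene','top')])
b=ctrl.get_image('scene')[100:340,30:290,::-1]
cv2.imwrite('pics/h9.png',cv2.resize(b,(780,720),interpolation=3)[:600])
cv2.imwrite('pics/h9t.png',ctrl.get_image('top')[:,:,::-1])"
```

```text
t: 18.65
ee_pos: [596.6, -181.3, 298.6]
orientation: [1.965, 2.431, -0.003]
ft_force: [-0.4, 0.1, 0.1]
width: 0.5
t 18.6 ee [ 596.6 -181.3  298.6] case [-91.8   0.4 298.6] F [-0.4  0.1  0.1] Fc [0.2 0.4 0.1] w 0.5 q [-0.31  0.34  1.57 -0.01  1.22 -0.52]
1.55 -140 front-bottom [array([274.7, 199.7]), array([297., 138.])] front-top [array([295.9, 163.9]), array([261.8, 144.4])]
1.55 140 front-bottom [array([109.7, 139.9]), array([324.7, 271.5])] front-top [array([140.3, 113.4]), array([288.6, 279. ])]
1.65 -140 front-bottom [array([279.3, 192.4]), array([289.9, 139.3])] front-top [array([299.2, 161.7]), array([254.7, 146.5])]
1.65 140 front-bottom [array([116.3, 134.6]), array([317.5, 273. ])] front-top [array([146.9, 112.7]), array([281.1, 280. ])]
1.75 -140 front-bottom [array([283.5, 186.1]), array([282.9, 140.8])] front-top [array([301.9, 160.6]), array([248.1, 148.5])]
1.75 140 front-bottom [array([122.9, 130.3]), array([310.2, 274.3])] front-top [array([153., 113.]), array([274.1, 280.8])]
```

View pics/h9.png

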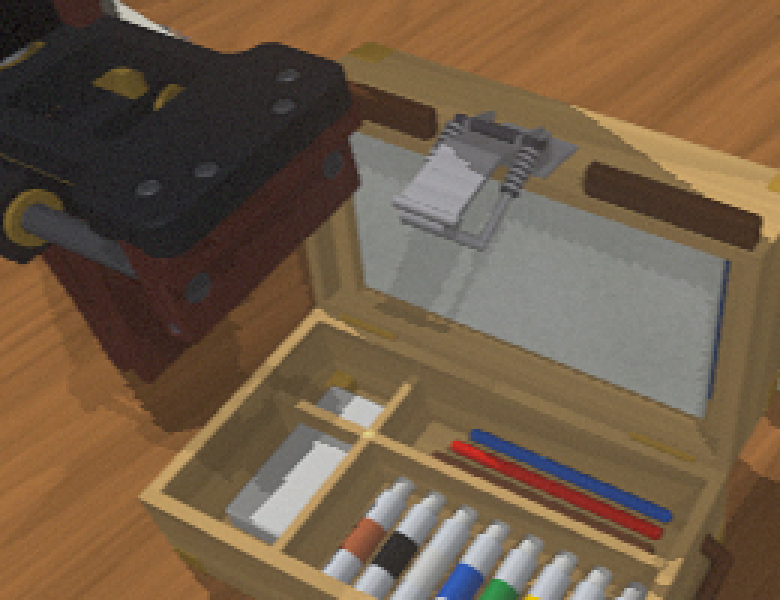

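The lid is open far back with the loop lying forward. One last composite picture will measure the angle at the right-hand corners.

```bash
python3 - <<'E'
from h import *
s=ctrl.get_image('scene')[140:220,250:330,::-1];t=cv2.imread('pics/h9t.png')[125:205,235:315]
f=lambda a:cv2.resize(a,(400,400),interpolation=cv2.INTER_CUBIC)
cv2.imwrite('pics/last.png',np.hstack([f(s),f(t)]))
E
```

```text
(no output)
```

View pics/last.png

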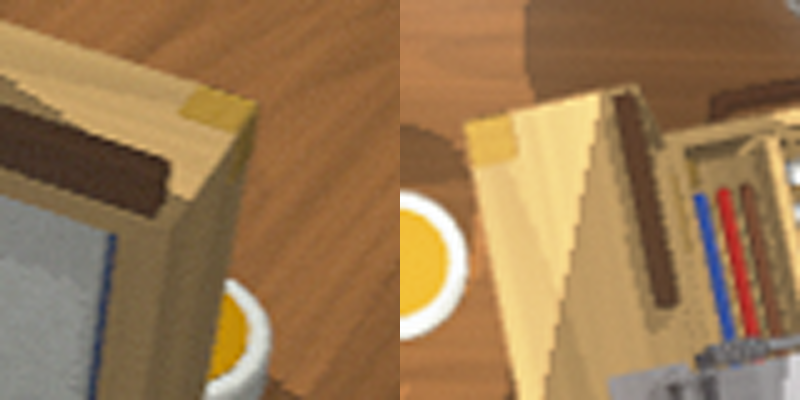

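In the scene view the lid's front-top corner is at (301.6,160.4), against (301.9,160.6) predicted for 1.75 rad. In the top view it is at (248,149.6), against (248.1,148.5). The lid is on its stop and the pot is where it was, so I'm handing in.

```bash
python3 -c "
from h import *
state();print(ctrl.close_job())"
```

```text
t 18.8 ee [ 595.6 -176.3  298.6] case [-86.7   0.3 298.6] F [ 0.4 -0.6  0.5] Fc [-0.6 -0.2  0.5] w 0.6 q [-0.3   0.34  1.57 -0.01  1.22 -0.52]
the job is handed in; nothing more can be done
None
```

The latch is undone and the lid leans back on its stop, but I may have pressed too hard at the very end. The last wrist reading as the lid met its stop came to about 37 N, over the 35 N limit. I backed off at once. I can't tell how much of that was contact force on the lid, so this check may have failed.

- **Latch:** one finger in the gap behind the lever pulled it over. The loop's bar then measured about 42 mm from the keeper, using an assumed bar height. The lid was still shut.
- **Lid:** with the closed fingertips pressed on the upper front face, I followed the hinge arc to the stop at about 0.5 rad/s. Until that last push, the wrist readings I took were at most about 27 N.
- **Final angle:** the lid's corner matches 1.75 rad in both camera views, within about 1 pixel. A fingertip-based estimate of 1.70 rad just before I backed off was a little lower, but still above 1.65.
- **Surroundings:** the pot visible in the last top view had not moved. I did not re-measure the other pot or the bottle; nothing was moved near them. The gripper was clear of everything at hand-in, at 18.8 s.

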